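# Turn the refractory tile over onto the soldering board

### The arm

A 6-joint arm with a two-finger parallel gripper is mounted at the origin on the work surface; the furniture and walls round the work are solid. World frame = base frame: x ahead of the robot, y to its left, z up, the work surface at z = 0. Lengths are in m, angles in rad, forces in N, time in s.
With the tool pointing down it reaches from about 0.3 to 0.775 m from the base axis. Payload 14.6 kg.
Tool frame: the origin (TCP) lies on the mounting face of the last link; the fingertips stand 173 mm ahead of it and the grasp point (between the pads) lies 155 mm ahead of it; z points along the fingers, y is the line along which they close (so a half turn about z gives the same grasp; the last joint's range is limited). The gripper opens to 85 mm and grips with 20 to 120 N. Pads are 22 mm wide; open, the fingers measure 114 mm over their backs; the gripper's body (76 mm by 85 mm) begins 54 mm behind the grasp point. The pads swing forward as they close: fully open they stand 13 mm farther back than shut.
Start: joints at [-1.248, 0.3, 1.521, -0, 1.321, -0.067], TCP at [0.209, -0.509, 0.405] pointing down, gripper open.
Joint ranges: [-3.03, 3.03], [-0.79, 2.21], [0.23, 2.52], [-1.04, 4.18], [0, 3.07], [-2.55, 2.55]. Speed limits (rad/s): [2.22, 2.22, 2.57, 3.14, 3.14, 3.14].

### API

Orientations are given as a unit quaternion [w, x, y, z].
In Python, from plant import env gives the robot as it stands.
- The arm moves only by the tool move_arm, never from a script. Its argument "motion" is a list of rows, each a list of 6 numbers: the shift along the tool's x, y, z in m, then the turn, a rotation vector about the tool's x, y, z in units of 6 degrees (1.0 is 6 degrees). A call has 1 to 20 rows; each row is the pose to reach, as a shift and turn from the pose commanded when the call began, along the tool's axes at that moment; what a row does not reach only later rows make up. A row lasts 1/12 s, in which the tool goes at most 41.7 mm and 7.16 degrees, less where a joint would pass 70% of its speed; a pose out of reach is approached as far as the arm can. A call with a gripper value outside its range is refused whole. "grip" is the opening, from -1 (shut) to 1 (fully open), set as the call begins (left out, the last holds). The fingers move at their own pace and stop on an object; "grip_force" is the grip in N (left out, the last holds). Time passes only in rows, so rows that repeat a pose let the fingers close. It gives the time, the measured TCP pose, the force, the opening and the grip force at its end, in the units of the state.
- env.get_state(): the state, without advancing time (a new reading comes with each control period).
- env.capture(name): name is "side" or "top"; returns a dict with "img" (384x512x3 uint8, red, green, blue), "mtx" (3x3 intrinsics, pixels), "R" (3x3) and "t" (3): a world point X has camera coordinates R X + t. Camera axes: x right, y down, z forward; pixel columns grow to the right and rows downward; lengths in m; the calibration is good to about 2 mm. A picture is of the moment at which its call begins. There is no depth.
- env.close_job(): hands the job in; it is judged then, once.
The state is a dict: "time": time; "q": joint angles; "joint_velocities": joint speeds; "joint_torque": joint torques, N m; "ee_pos": TCP position; "ee_rot": TCP orientation; "wrist_force": force on the tool from outside, world axes, zero at the start; "torque": the same for the moment, N m; "gripper_width": finger opening in m; "gripper_force": force on a finger pad.
Only numpy, scipy, OpenCV 4.12 (cv2) and the standard library are available. Lean on these libraries where they do the work, as an engineer would, in place of code of your own. Each camera call takes 0.05 s, during which the arm holds its last target. There are 200 camera calls.

### The job

The square refractory tile is too wide to grasp: push its raised near edge up and forward so that the tile stands up on its far edge against the front edge of the soldering board, and go on until it tips over. It should end upside down, its pattern of small holes showing, lying flat on the board and roughly square to it, with nothing hanging over the board's sides.

Things in the scene. Friction and masses are not known exactly. Their poses are not given: they have to be found in the camera images.
- tile_center (a point): Centre of a loose square pale refractory tile, 110 x 110 x 10 mm, about 0.2 kg, one face plain, the other with a grid of small dark holes. x, y run along its edges, z out of the plain face. At the start the plain face is up and the tile slopes 25 degrees: far edge down on the stand's base, within 3 mm of the board's front edge, near edge raised (x points away from the robot and down).
- tile_near (a point): Middle of the lower rim of the tile's raised near edge: the point to push under. 55 mm from the tile's centre along its -x, on the side with holes; about 62 mm above the bench and 22 mm in front of the strip. Axes as the tile's.
- board_front (a point): Middle of the top front edge of the grey soldering board (15 mm thick, 150 mm front to back, 205 mm wide), which lies immovable on the back of a fixed wooden stand; 30 mm above the bench. x points away from the robot over the board, y left along its front edge, z up. Tweezers and a small dish lie on its back 45 mm.
- strip (a point): Middle of the top of the fixed wooden strip that props the tile: 12 mm front to back, 150 mm wide, top 45 mm above the bench, 76 mm before the board's front edge and parallel to it. It stands on the stand's base, which is 15 mm thick and 216 mm wide, and ends 10 mm in front of the strip's middle. Axes as the board's.
Mind the look-alikes: they are no part of the job. Leave any orange look-alike of the part that bears tile_center alone.

How it is judged:
On the way:
1. the tile stands up on its far edge (within 25 degrees of upright), that edge down on the stand against the front of the soldering board (angle between tile_center's own z axis and vertical between 1.135 and 2.007 rad and x of tile_center in the frame of board_front between -0.045 and 0.03 m and z of tile_center in the frame of board_front between 0.02 and 0.058 m), for 0.05 s.
At the end, for the whole second after the job is handed in: The tile lies at rest flat on the soldering board (within 10 degrees), hole side up, its centre 4 to 95 mm behind the board's front edge and within 47 mm of the board's middle line, its edges within 15 degrees of the board's (angle between tile_center's own z axis and vertical above 2.967 rad and x of tile_center in the frame of board_front between 0.004 and 0.095 m and y of tile_center in the frame of board_front between -0.047 and 0.047 m and z of tile_center in the frame of board_front between 0 and 0.012 m and angle between the x axis of tile_center and the x axis of board_front, either way round below 0.262 rad and linear speed of tile below 0.02 m/s); the robot touches nothing.
It also fails if it takes over 32 s, if anything falls off the work surface, if the arm or the gripper's body presses on something with over 40 N, if the wrist force passes 120 N, or if a joint passes its speed limit or range.

## Working session

There is one attempt and no reset: what is moved stays moved. The work goes in short steps, Python scripts to look and compute and a tool call to move; the robot and the scene stay as the last step left them, time stands still between calls to the robot, and variables do not carry over. Pictures are saved under pics/ and viewed, at most 10 in all, crops included, and the job is handed in when it is done.

Besides the shell and the picture viewer there is one more tool, called after "Emit:" as name(argument=value, ...), one argument or row to a line, values as JSON. move_arm: Moves the arm, as the interface text tells. Its arguments: {"type":"object","properties":{"motion":{"type":"array"},"grip":{"type":"number"},"grip_force":{"type":"number"}},"required":["motion"]}

```bash
mkdir -p pics
python3 - <<'E'
from plant import env
import cv2,numpy as np
for n in("side","top"):
    c=env.capture(n); cv2.imwrite(f"pics/{n}0.png",cv2.resize(c["img"][:,:,::-1],(800,600),interpolation=cv2.INTER_CUBIC)); print(n,c["mtx"].tolist(),np.round(c["R"],3).tolist(),c["t"].tolist(), (-c["R"].T@c["t"]).tolist())
s=env.get_state();print(s["time"],s["ee_pos"],s["ee_rot"],s["gripper_width"])
E
```

```text
side [[374.2482778288919, 0.0, 252.6864640324335], [0.0, 374.2482778288919, 192.45795367910463], [0.0, 0.0, 1.0]] [[0.997, -0.081, -0.006], [-0.047, -0.513, -0.857], [0.067, 0.854, -0.515]] [-0.37316368017400997, 0.1588326414208254, 0.7490176842701605] [0.32935922851671307, -0.5888313160632586, 0.5199101954619159]
top [[403.3525465767791, 0.0, 251.484038467993], [0.0, 403.3525465767791, 190.08303687670514], [0.0, 0.0, 1.0]] [[0.015, -0.999, 0.029], [-0.989, -0.019, -0.149], [0.15, -0.026, -0.988]] [0.08493410552473507, 0.41847922484844613, 0.8700632702553044] [0.281981335276006, 0.11583319462695209, 0.920009758500894]
0.1 [ 0.20897679 -0.50871777  0.40418195] [-5.06831539e-04  9.81067857e-01  1.93663617e-01 -8.21498823e-05] 0.08531424300910312
```

View pics/side0.png

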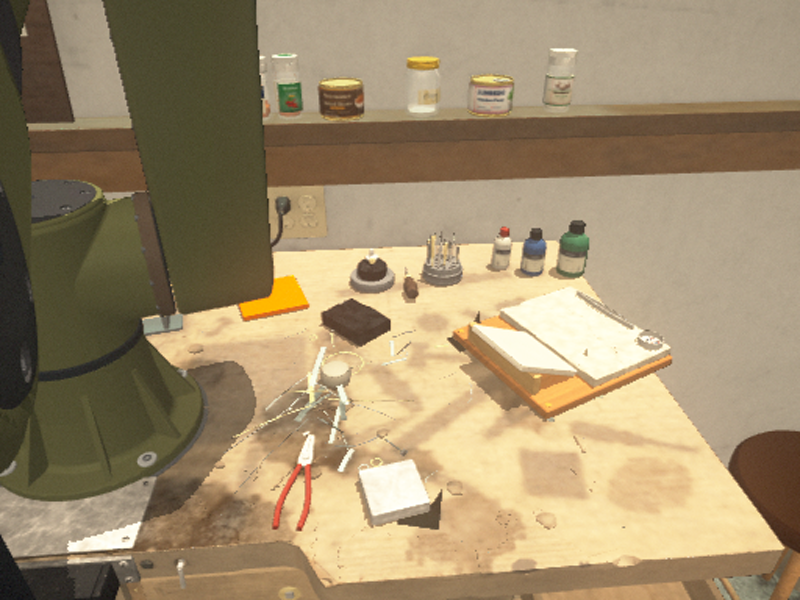

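View pics/top0.png

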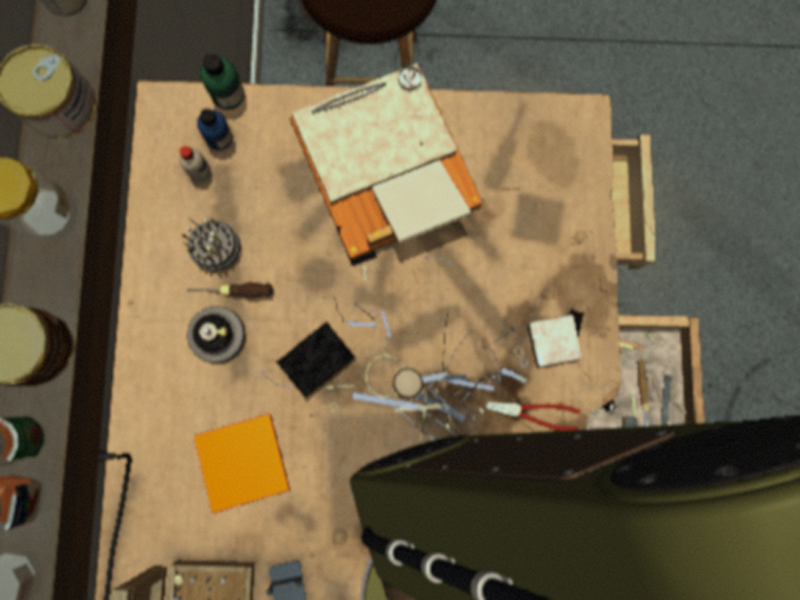

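The side view shows the stand and board around (560,350). In the top view the board's front edge runs from about (330,198) to (455,152), with the tile from (375,187) to (469,210), offset to the right. I'll enlarge both.

Run:
```python
from plant import env
import cv2,numpy as np
a=env.capture("top")["img"][35:175,175:315,::-1]
b=env.capture("side")["img"][175:275,280:440,::-1]
a=cv2.resize(a,(560,560),interpolation=cv2.INTER_CUBIC)
cv2.imwrite("pics/t1.png",a)
cv2.imwrite("pics/s1.png",cv2.resize(b,(800,500),interpolation=cv2.INTER_CUBIC))
```

```text
(no output)
```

View pics/t1.png

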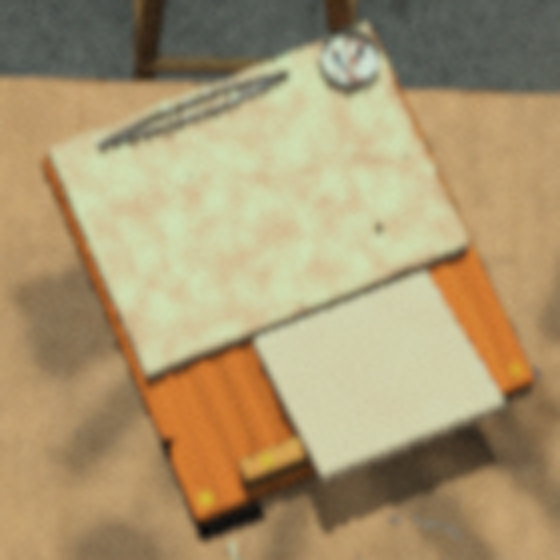

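View pics/s1.png

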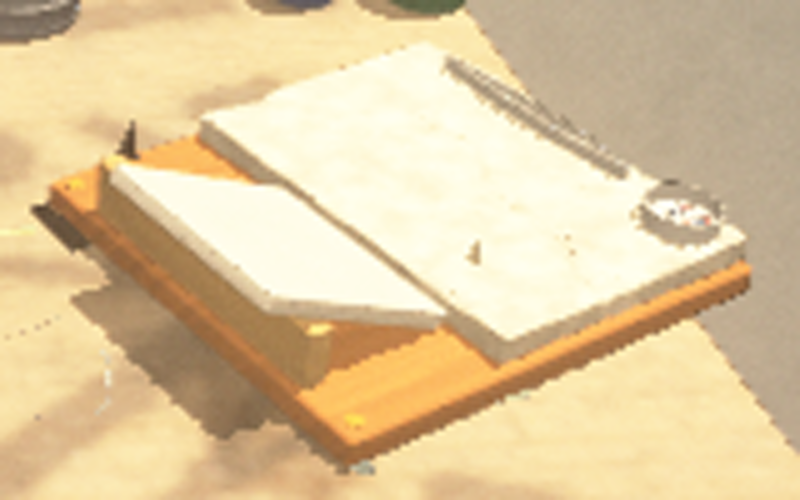

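Readings from the enlarged views:

| Point | Top crop | Side crop |
|---|---|---|
| Board FL | (150,375) | (200,125) |
| Board FR | (467,245) | (505,360) |
| Board BR | (370,25) | (745,235) |
| Board BL | (50,150) | (425,42) |
| Tile top FL | (253,340) | – |
| Tile top FR | (430,272) | (445,318) |
| Tile top NR | (503,403) | (270,298) |
| Tile top NL | (325,476) | (110,165) |

```bash
cat > h.py <<'E'
import numpy as np
from plant import env
from scipy.optimize import least_squares
from scipy.spatial.transform import Rotation as R
def proj(c,X):
    p=np.atleast_2d(X)@np.array(c["R"]).T+np.array(c["t"]); p=p@np.array(c["mtx"]).T
    return p[:,:2]/p[:,2:]
def cal(): return env.capture("top"),env.capture("side")
E
python3 - <<'E'
from h import *
ct,cs=cal()
T=lambda L:(np.array(L)+.5)/4-.5+[175,35]
S=lambda L:(np.array(L)+.5)/5-.5+[280,175]
bp=np.array([[0,.1025],[0,-.1025],[.15,-.1025],[.15,.1025]])
def bw(p):
    c,s=np.cos(p[2]),np.sin(p[2]); return np.c_[bp@np.array([[c,s],[-s,c]])+p[:2],np.full(4,.03)]
bt=T([[150,375],[467,245],[370,25],[50,150]]);bs=S([[200,125],[505,360],[745,235],[425,42]])
r=lambda p:np.r_[(proj(ct,bw(p))-bt).ravel(),(proj(cs,bw(p))-bs).ravel()]
o=least_squares(r,[.6,0,0.]);print("board",o.x,np.degrees(o.x[2]),np.round(o.fun,1))
a=np.radians(25)
tl=np.array([[.055,.055,.005],[.055,-.055,.005],[-.055,-.055,.005],[-.055,.055,.005]])
zc=.015+.055*np.sin(a)+.005*np.cos(a)
def tw(p): 
    M=R.from_euler('ZY',[p[2],a]); return M.apply(tl)+[p[0],p[1],zc]
tt=T([[253,340],[430,272],[503,403],[325,476]]);ts=S([[445,318],[270,298],[110,165]])
r=lambda p:np.r_[(proj(ct,tw(p))-tt).ravel(),(proj(cs,tw(p)[1:])-ts).ravel()]
o2=least_squares(r,[.6,0,0.]);print("tile",o2.x,np.degrees(o2.x[2]),np.round(o2.fun,1))
c,s=np.cos(o.x[2]),np.sin(o.x[2]);M=np.array([[c,s],[-s,c]])
print("tile in board",M@(o2.x[:2]-o.x[:2]), "near",R.from_euler('ZY',[o2.x[2],a]).apply([-.055,0,-.005])+[*o2.x[:2],zc])
E
```

```text
board [0.59729065 0.09058838 0.42839898] 24.54545342243819 [ 0.1  1.1  2.4  0.1  0.4 -0.5 -0.   0.1 -0.5 -2.   0.  -3.6  1.1  0.5
 -0.2 -0.2]
tile [0.55551855 0.0544041  0.40591809] 23.257393584811417 [ 0.2  0.  -0.2  0.1  1.5  0.2 -0.5  0.3  0.  -0.6  0.1 -0.5  0.3 -0.9]
tile in board [-0.05302872 -0.01556163] near [0.50778079 0.03388704 0.06148801]
```

```bash
cat >> h.py <<'E'
YAW=np.radians(24.3); RIM=np.array([.508,.034]); d=np.array([np.cos(YAW),np.sin(YAW)])
def Rt(th):
    th=np.radians(th); a=np.r_[np.cos(th)*d,-np.sin(th)]; n=np.r_[np.sin(th)*d,np.cos(th)]
    return np.c_[n,np.cross(a,n),a]
def tgt(du,z,th=60):   # tip centre du ahead of rim, height z -> tcp
    M=Rt(th); return M, np.r_[RIM+du*d,z]-.173*M[:,2]
def rel(M,p,M0,p0):
    return np.round(M0.T@(p-p0),3), np.round(R.from_matrix(M0.T@M).as_rotvec()/np.radians(6),2)
E
python3 - <<'E'
from h import *
s=env.get_state();q=s["ee_rot"];M0=R.from_quat(np.r_[q[1:],q[0]]).as_matrix();p0=s["ee_pos"]
M,p=tgt(-.05,.16);print(p,rel(M,p,M0,p0))
for du,z in((-.05,.0456),(-.0035,.0456)):
    M1,p1=tgt(du,z);print(p1,rel(M1,p1,M,p))
for du,dz in((.019,.0314),(.0403,.0486),(.063,.0584),(.088,.062),(.1035,.062),(.1176,.0595)):
    M2,p2=tgt(-.0035+du,.0456+dz);print(rel(M2,p2,M1,p1)[0])
E
```

```text
[ 0.38359345 -0.02217171  0.30982239] (array([ 0.346, -0.384,  0.095]), array([ 0.08,  5.  , -0.32]))
[ 0.38359345 -0.02217171  0.19542239] (array([-0.057,  0.   ,  0.099]), array([0., 0., 0.]))
[ 0.42597371 -0.00303629  0.19542239] (array([-0.017,  0.   ,  0.122]), array([0., 0., 0.]))
[ 0.032 -0.    -0.018]
[ 0.059 -0.    -0.022]
[ 0.084 -0.    -0.019]
[ 0.107 -0.    -0.01 ]
[ 0.121 -0.    -0.002]
[ 0.132 -0.     0.007]
```

Emit:
move_arm(
  motion=[
    [0.02,-0.02,0,0,0,0],
    [0.05,-0.05,0,0,0.3,0],
    [0.08,-0.085,0,0,0.8,0],
    [0.11,-0.12,0,0,1.3,0],
    [0.14,-0.15,0,0,1.8,0],
    [0.17,-0.185,0,0,2.3,-0.1],
    [0.2,-0.22,0,0,2.8,-0.1],
    [0.23,-0.25,0.01,0,3.3,-0.2],
    [0.26,-0.285,0.02,0,3.8,-0.2],
    [0.29,-0.32,0.03,0,4.3,-0.3],
    [0.31,-0.345,0.045,0,4.7,-0.3],
    [0.33,-0.365,0.06,0.08,5,-0.32],
    [0.34,-0.38,0.08,0.08,5,-0.32],
    [0.346,-0.384,0.095,0.08,5,-0.32],
    [0.346,-0.384,0.095,0.08,5,-0.32],
    [0.346,-0.384,0.095,0.08,5,-0.32],
    [0.346,-0.384,0.095,0.08,5,-0.32],
    [0.346,-0.384,0.095,0.08,5,-0.32],
  ],
  grip=0,
)

```text
time: 1.8
ee_pos: [0.3832, -0.023, 0.3108]
ee_rot: [-0.054, 0.944, 0.203, 0.254]
wrist_force: [0.0, -0.6, -0.3]
gripper_width: 0.0427
gripper_force: 0.0
```

Emit:
move_arm(
  motion=[
    [-0.01,0,0.017,0,0,0],
    [-0.02,0,0.035,0,0,0],
    [-0.03,0,0.052,0,0,0],
    [-0.04,0,0.07,0,0,0],
    [-0.05,0,0.087,0,0,0],
    [-0.057,0,0.099,0,0,0],
    [-0.057,0,0.099,0,0,0],
    [-0.057,0,0.099,0,0,0],
  ],
)

```text
time: 2.47
ee_pos: [0.3835, -0.0227, 0.196]
ee_rot: [-0.054, 0.944, 0.203, 0.253]
wrist_force: [0.3, -0.1, -0.2]
gripper_width: 0.0426
gripper_force: 0.0
```

Run:
```python
from h import *
import cv2
a,b=cal()
s=env.get_state();q=s["ee_rot"];M=R.from_quat(np.r_[q[1:],q[0]]).as_matrix();print(s["q"],s["ee_pos"])
for i,c in enumerate((a,b)): print(proj(c,s["ee_pos"]+.173*M[:,2]))
A=cv2.resize(a["img"][60:200,205:345],(400,400),interpolation=3);B=cv2.resize(b["img"][175:275,240:340],(400,400),interpolation=3)
cv2.imwrite("pics/2.png",np.hstack([A,B])[:,:,::-1])
```

```text
[-0.20925718  0.24414295  2.22028125  0.91753037  0.38119606  0.12384007] [ 0.38370282 -0.02250504  0.19666629]
[[287.84437802 169.10194657]]
[[295.0999796  236.50019739]]
```

View pics/2.png

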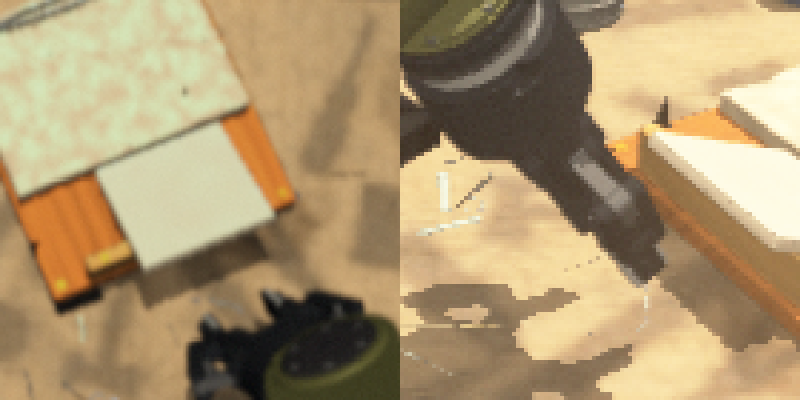

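The top crop has the fingertips at about (208,320) and (275,295), lined up with the middle of the tile's near edge at (212,241). The side crop has the tip low and in front of the stand. I'll move in under the rim.

Emit:
move_arm(
  motion=[
    [0.006,0,0.005,0,0,0],
    [0.012,0,0.009,0,0,0],
    [0.018,0,0.014,0,0,0],
    [0.024,0,0.019,0,0,0],
    [0.03,0,0.023,0,0,0],
    [0.036,0,0.028,0,0,0],
    [0.036,0,0.028,0,0,0],
    [0.036,0,0.028,0,0,0],
  ],
)

```text
time: 3.23
ee_pos: [0.4246, -0.0032, 0.189]
ee_rot: [-0.054, 0.944, 0.204, 0.253]
wrist_force: [-0.1, 0.1, 0.1]
gripper_width: 0.0426
gripper_force: 0.0
```

Run:
```python
from h import *
import cv2
a,b=cal()
A=cv2.resize(a["img"][60:160,205:305],(400,400),interpolation=3);B=cv2.resize(b["img"][175:275,260:360],(400,400),interpolation=3)
cv2.imwrite("pics/3.png",np.hstack([A,B])[:,:,::-1])
print(env.get_state()["wrist_force"])
```

```text
[-0.83873088  0.12549767  0.48673084]
```

View pics/3.png

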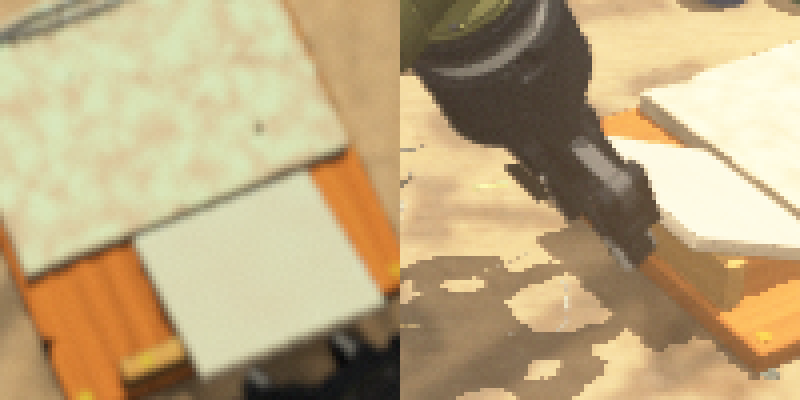

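The top crop has the fingertips at the near rim, around (262,375) and (345,340). The side crop has them under it, with no contact force yet. Next I lift to just short of upright.

Emit:
move_arm(
  motion=[
    [0.008,0,-0.003,0,0,0],
    [0.016,0,-0.008,0,0,0],
    [0.023,0,-0.012,0,0,0],
    [0.03,0,-0.015,0,0,0],
    [0.036,0,-0.018,0,0,0],
    [0.043,0,-0.019,0,0,0],
    [0.05,0,-0.021,0,0,0],
    [0.057,0,-0.022,0,0,0],
    [0.063,0,-0.022,0,0,0],
    [0.07,0,-0.021,0,0,0],
    [0.076,0,-0.02,0,0,0],
    [0.082,0,-0.02,0,0,0],
    [0.088,0,-0.019,0,0,0],
    [0.095,0,-0.017,0,0,0],
    [0.1,0,-0.015,0,0,0],
    [0.1,0,-0.015,0,0,0],
  ],
)

```text
time: 4.67
ee_pos: [0.4974, 0.0295, 0.2524]
ee_rot: [-0.054, 0.944, 0.203, 0.253]
wrist_force: [0.5, -0.5, 0.4]
gripper_width: 0.0426
gripper_force: 0.0
```

Run:
```python
from h import *
import cv2
a,b=cal()
A=cv2.resize(a["img"][50:150,195:295],(400,400),interpolation=3);B=cv2.resize(b["img"][165:265,290:390],(400,400),interpolation=3)
cv2.imwrite("pics/4.png",np.hstack([A,B])[:,:,::-1])
print(env.get_state()["wrist_force"])
```

```text
[ 0.24697603 -0.77116083  0.01820149]
```

View pics/4.png

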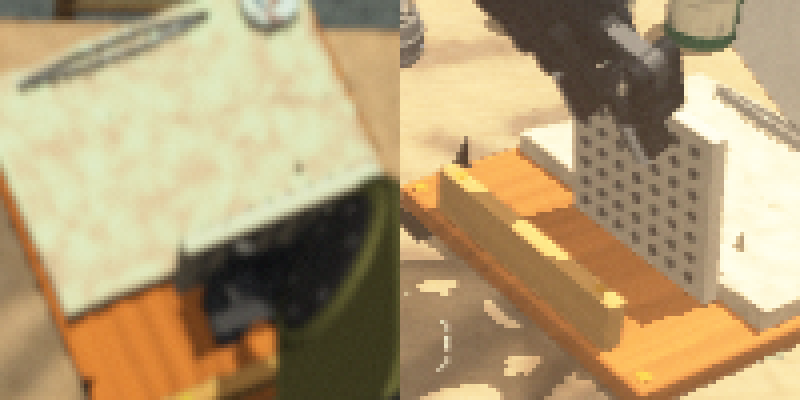

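The side crop has the tile standing upright against the board's front, holes facing the robot, with its top edge near (650,115). I'll push on until it tips, then back off.

Emit:
move_arm(
  motion=[
    [0.005,0,0.002,0,0,0],
    [0.011,0,0.005,0,0,0],
    [0.016,0,0.008,0,0,0],
    [0.021,0,0.011,0,0,0],
    [0.026,0,0.014,0,0,0],
    [0.031,0,0.018,0,0,0],
    [0.036,0,0.022,0,0,0],
    [0.04,0,0.024,0,0,0],
    [0.044,0,0.026,0,0,0],
    [0.044,0,0.026,0,0,0],
    [0.044,0,0.02,0,0,0],
    [0.044,0,0.01,0,0,0],
    [0.044,0,-0.005,0,0,0],
    [0.044,0,-0.025,0,0,0],
    [0.044,0,-0.05,0,0,0],
    [0.044,0,-0.08,0,0,0],
    [0.044,0,-0.11,0,0,0],
    [0.044,0,-0.14,0,0,0],
    [0.044,0,-0.15,0,0,0],
    [0.044,0,-0.15,0,0,0],
  ],
)

```text
time: 6.43
ee_pos: [0.4618, 0.0135, 0.4069]
ee_rot: [-0.053, 0.944, 0.203, 0.256]
wrist_force: [0.5, -0.1, -0.4]
gripper_width: 0.0427
gripper_force: 0.0
```

Run:
```python
from h import *
import cv2
a,b=cal()
A=cv2.resize(a["img"][30:180,170:320],(400,400),interpolation=3);B=cv2.resize(b["img"][155:275,290:440],(400,320),interpolation=3)
B=np.vstack([B,np.zeros((80,400,3),np.uint8)])
cv2.imwrite("pics/5.png",np.hstack([A,B])[:,:,::-1])
print(env.get_state()["wrist_force"])
```

```text
[-0.91820029 -0.34816331 -0.48538588]
```

View pics/5.png

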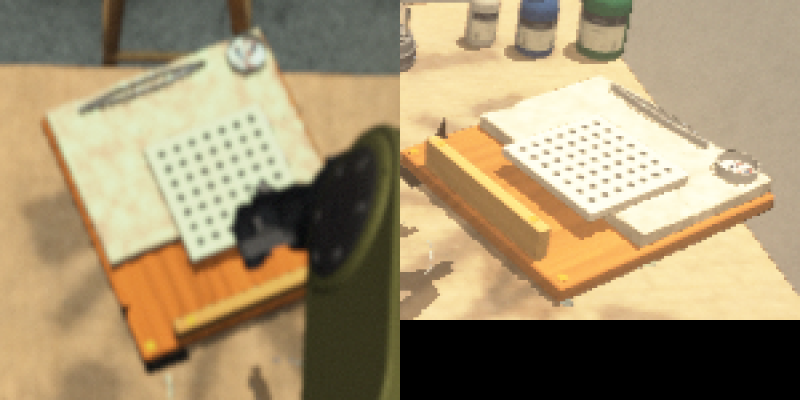

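The tile lies flat on the board, hole side up and square to it, with its front overhanging the front edge by about 15 mm. The gripper is clear of it, so I'm handing in.

```bash
python3 -c "
from plant import env
print(env.close_job())"
```

```text
the job is handed in; nothing more can be done
None
```

The tile stood up against the board's front edge and tipped over; the last picture shows it flat on the board, hole side up and square, and clear of the board's sides; handed in at about 6.5 s with the robot clear, no verdict returned.

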